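# Start a dowel with the mallet, then press it home and hold

## Robot

A 6-joint arm with a two-finger parallel gripper is mounted at the origin on a cart in front of the work surface, level with it; the furniture and walls round the work are solid. World frame = base frame: x ahead of the robot, y to its left, z up, the work surface at z = 0. Lengths are in m, angles in rad, forces in N, time in s.
With the tool pointing down it reaches from about 0.425 to 1.125 m from the base axis. Payload 14.9 kg.
Tool frame: the origin (TCP) lies midway between the tips of the shut fingers; the grasp point (between the pads) lies 19 mm behind it; z points along the fingers, y is the line along which they close (so a half turn about z gives the same grasp; the last joint's range is limited). The gripper opens to 91 mm and grips with 3 to 60 N. Pads are 32 mm wide; open, the fingers measure 118 mm over their backs; the gripper's body (76 mm by 178 mm) begins 60 mm behind the grasp point.
Start: joints at [-1.272, 0.379, 1.734, -0, 1.028, -0.033], TCP at [0.228, -0.662, 0.214] pointing down, gripper open.
Joint ranges: [-2.77, 2.77], [-0.74, 2.19], [0, 2.66], [-1.06, 4.2], [0.31, 2.87], [-3.08, 3.08]. Speed limits (rad/s): [1.89, 1.89, 2.39, 3.14, 3.14, 3.14].

## Interface

Orientations are given as a rotation vector (axis times angle).
In Python, from workcell import bot, viewer, finish_job, nets gives the robot as it stands.
- The arm moves only by the tool carry_out, never from a script. Its argument "deltas" is a list that holds one entry, the list of rows, each a list of 4 numbers: the shift along the tool's x, y, z in normalised numbers (1 is 800 mm), then the turn about the tool's z in shares of 2 pi rad (1.0 is 2 pi rad). A call has 1 to 10 rows; each row is the pose to reach, as a shift and turn from the pose commanded when the call began, along the tool's axes at that moment; what a row does not reach only later rows make up. A row lasts 1/12 s, in which the tool goes at most 41.7 mm and 7.16 degrees, less where a joint would pass 70% of its speed; a pose out of reach is approached as far as the arm can. A shift or turn number past 1, either way, is cut back to 1. A call with a gripper value outside its range is refused whole. "hand" is the opening, from 0 (shut) to 1 (fully open), set as the call begins (left out, the last holds). The fingers move at their own pace and stop on an object; "grip_force" is the grip in N (left out, the last holds). Time passes only in rows, so rows that repeat a pose let the fingers close. It gives the time, the measured TCP pose, the force, the opening and the grip force at its end, in the units of the state.
- bot.sense(): the state, without advancing time (a new reading comes with each control period).
- viewer.capture(name): name is "scene" or "top"; returns the picture (480x640x3 uint8, blue, green, red); there is no depth.
- viewer.camera_params(name): a dict with "camera_matrix" (3x3 intrinsics, pixels), "k1" (the pictures are not rectified: a ray, as slopes to the right and down, at radius r is drawn at 1 + k1 r^2 times it, then the intrinsics apply), "R" (3x3) and "t" (3): a world point X has camera coordinates R X + t. Camera axes: x right, y down, z forward; pixel columns grow to the right and rows downward; lengths in m; the calibration is good to about 2 mm. A picture is of the moment at which its call begins. camera_params takes no time and is no camera call.
- finish_job(): hands the job in; it is judged then, once.
Trained networks look in the newest picture that a camera, given by its name, has taken for a name from the list of things; names that differ only in an ending like _2 or _b are one class to them, and where a whole thing is asked for, a point or a joint stands for the part that bears it (a point fixed in the world has none). Each returns a list of dicts, best first, with "conf" (0 to 1); they miss things now and then, are a little off and sometimes report something else, mostly with a low value. They report only what shows in the picture. A call takes as long as a camera call.
- nets.recognise(thing, camera): "location" ([row, column] in pixels, amid what is visible of it).
- nets.regions_of(thing, camera): "pixels" (480x640 bool, what is visible of it) and "location" ([row, column] in pixels, amid what is visible of it).
The state is a dict: "clock": time; "joint_pos": joint angles; "joint_vel": joint speeds; "tau": joint torques, N m; "position": TCP position; "orientation": TCP orientation; "force": force on the tool from outside, world axes, zero at the start; "wrist_torque": the same for the moment, N m; "finger_gap": opening from 0.0 (shut) to 1.0 (fully open); "grip_force": force on a finger pad.
Only numpy, scipy, OpenCV 4.12 (cv2) and the standard library are available. Lean on these libraries where they do the work, as an engineer would, in place of code of your own. Each camera call takes 0.05 s, during which the arm holds its last target. There are 200 camera calls.

## Task

Fit the dowel pin that stands in the aluminium block of the hand lever press. Start it with the brass mallet: tap the pin down until about 8 mm of it is left showing (not flush, the press must seat it), then set the mallet back down on the open bench. Then flip the press's safety catch fully over, pull the lever all the way down so that its foot presses the pin flush, and finish while still holding the lever fully down; never push the pin with the gripper itself, and leave the other things on the bench where they are.

Things in the scene. Friction and masses are not known exactly. Their poses are not given: they have to be found in the camera images.
- press: Hand lever press bolted to the bench. Grey base plate: local x -75 to 85, y -55 to 55, 15 mm thick; origin at its underside, z up, local -x faces the robot. An aluminium block (56 x 50 mm, top 45 mm above the bench) centred at local (-25, 0) mm carries the dowel pin. At the rear two grey cheeks (local x 36 to 78, y -30 to 45 mm, 124 mm high) carry lever and catch.
- pin_top (a point): Centre of the flat top of the steel dowel pin, 10 mm diameter, upright at local (-25, 0) mm of the press. The pin is a tight fit: it slides straight down at about 8 N and stays where it is left.
- pin (a joint): How far the pin has been driven, in m: 0 = 26 mm of pin stand above the block (pin top 71 mm above the bench), 0.018 = 8 mm showing, 0.026 = flush with the block. Starts between 0 and 0.004.
- mallet: Brass mallet, 0.32 kg, standing on one face of its head. Head: upright cylinder 36 mm diameter, 56 mm high. Origin: centre of its lower (striking) face, z up. Wooden handle along local -x, 16 mm wide (y), 20 mm high (z), centre line 28 mm above the lower face, reaching 158 mm out. Centre of mass about 5 mm from the head's axis: set down upright, it stands on its face again.
- mallet_grip (a point): Point on the centre line of the mallet's handle, 55 mm from the head's axis, 28 mm above the lower face: a good place to grip from above across the handle.
- catch (a joint): Safety catch, a dark steel rocker on the right cheek. 0 = safe: its short arm blocks the front of the lever, its thumb paddle points to the right (local -y) and up at 40 degrees. Pushing the paddle down turns it to the stop at 1.40 rad, paddle 40 degrees below level. The lever passes only beyond about 1.1 rad. Stays where it is left (about 1.3 N at the paddle to move). Starts at 0 to 0.15.
- catch_thumb (a point): Centre of the upper face of the catch's thumb paddle (paddle 22 mm along x, 26 mm long), 48 mm from the catch's hinge; at 0 it is about 61 mm to the right of the lever's middle and 148 mm above the bench.
- catch_hinge (a point): Point on the catch's hinge axis (axis along the press's local x), at local (32.5, -26, 115) mm of the press. A catch at value q has its paddle at the angle 0.70 - q above the level, pointing to local -y.
- lever (a joint): Lever of the press, starts upright at 0; 1.571 = level: pulled forward (to local -x) and down, foot on the block, pin flush; stop at 1.58. A spring returns it to 0 when let go: it takes about 3 N at the grip near the top, about 9 N at the bottom; pressing the pin adds about 4 N.
- lever_grip (a point): Middle of the lever's black round grip, 22 mm in diameter, that sticks out to the left (local +y) from the lever's end, 14 to 104 mm beside the lever's middle; this point is 58 mm beside it, 165 mm from the hinge. At 0 it is 240 mm above the bench, right above the hinge; at the end 75 mm above the bench, 165 mm in front of the hinge. The grip may turn between the fingers.
- lever_hinge (a point): Point on the lever's hinge axis (axis along the press's local y), at local (50, 0, 75) mm of the press; the lever is a steel bar 16 mm wide.
- side_cutters: Bystander: side cutters lying on the bench, 138 x 53 x 13 mm.
- heatsink: Bystander: small finned heatsink, 50 x 42 x 23 mm.
- toroid_green: Bystander: small ring core, 26 mm across.
- mug: Bystander: white mug, 86 mm high, near the back left.
- terminal_grey: Bystander: grey terminal block, 18 x 41 x 24 mm.
- caliper: Bystander: caliper lying at the front edge, 212 mm long, 17 mm high.
- marker_black: Bystander: marker pen lying at the front edge, 132 mm long.
- loose_board: Bystander: small circuit board, 52 x 72 x 13 mm.

How it is judged:
By the outcome, as a careful person would: the job done as asked, in the order asked, and still so for the second after the job is handed in, while the arm keeps its last pose, push and grip.
It also fails if it takes over 72 s, if anything falls off the work surface, if the arm or the gripper's body presses on something with over 40 N, if the wrist force passes 120 N, or if a joint passes its speed limit or range.

## Working session

There is one attempt and no reset: what is moved stays moved. The work goes in short steps, Python scripts to look and compute and a tool call to move; the robot and the scene stay as the last step left them, time stands still between calls to the robot, and variables do not carry over. Pictures are saved under pics/ and viewed, at most 10 in all, crops included, and the job is handed in when it is done.

Besides the shell and the picture viewer there is one more tool, called after ">>>" as name(argument=value, ...), one argument or row to a line, values as JSON. carry_out: Moves the arm, as the interface text tells. Its arguments: {"type":"object","properties":{"deltas":{"type":"array","items":{"type":"array","items":{"type":"array","items":{"type":"number"}}}},"hand":{"type":"number"},"grip_force":{"type":"number"}},"required":["deltas"]}

```bash
mkdir -p pics; ls; cat > h.py <<'E'
import numpy as np, cv2
from workcell import bot, viewer, finish_job, nets
from scipy.spatial.transform import Rotation as Ro
def cam(n):
    c=viewer.camera_params(n); return np.array(c["camera_matrix"]),c["k1"],np.array(c["R"]),np.array(c["t"])
def proj(n,X):
    K,k,R,t=cam(n); p=np.atleast_2d(X)@R.T+t; s=p[:,:2]/p[:,2:]; s=s*(1+k*(s**2).sum(1,keepdims=True))
    return s@K[:2,:2].T+K[:2,2]
def onz(n,uv,z):
    K,k,R,t=cam(n); d=(np.array(uv,float)-K[:2,2])/[K[0,0],K[1,1]]; s=d.copy()
    for _ in range(20): s=d/(1+k*(s@s))
    r=R.T@np.array([s[0],s[1],1]); o=-R.T@t; return o+r*(z-o[2])/r[2]
E
python3 - <<'E'
from h import *
s=bot.sense(); print({k:np.round(v,3) for k,v in s.items()})
for n in("scene","top"):
    cv2.imwrite(f"pics/{n}0.png",viewer.capture(n)); K,k,R,t=cam(n); print(n,-R.T@t,R.round(2).tolist(),K[0,0],k)
    for th in("mallet","mallet_grip","pin_top","lever_grip","lever_hinge","catch_thumb","catch_hinge","press"):
        print(th,[(np.round(d["location"]).tolist(),round(d["conf"],2)) for d in nets.recognise(th,n)[:2]])
E
```

```text
pics
{'clock': np.float64(0.0), 'joint_pos': array([-1.272,  0.379,  1.735, -0.   ,  1.029, -0.033]), 'joint_vel': array([-0.002,  0.002,  0.   ,  0.001, -0.001,  0.002]), 'tau': array([ 3.0000e-03, -7.6373e+01, -4.3437e+01,  6.5000e-02,  4.2000e-02,
       -0.0000e+00]), 'position': array([ 0.228, -0.661,  0.213]), 'orientation': array([-3.097, -0.519,  0.   ]), 'force': array([-0.682,  0.354, -0.286]), 'wrist_torque': array([-0.006, -0.009, -0.021]), 'grip_force': np.float64(0.0), 'finger_gap': np.float64(1.003)}
scene [-0.44433765  0.5111215   0.68712492] [[-0.43, -0.9, 0.01], [-0.4, 0.18, -0.9], [0.81, -0.39, -0.44]] 558.1620250899468 0.02573488884841993
mallet [([313.0, 212.0], 0.73)]
mallet_grip [([315.0, 207.0], 0.66)]
pin_top [([325.0, 353.0], 0.4)]
lever_grip [([198.0, 339.0], 0.69)]
lever_hinge [([266.0, 342.0], 0.68)]
catch_thumb []
catch_hinge [([271.0, 342.0], 0.89)]
press []
top [0.25442989 0.05322278 1.43716403] [[0.02, -1.0, -0.0], [-0.98, -0.02, -0.19], [0.19, 0.0, -0.98]] 573.3948826145287 0.05258804196169616
mallet [([232.0, 224.0], 0.75), ([226.0, 360.0], 0.61)]
mallet_grip [([231.0, 223.0], 0.91)]
pin_top []
lever_grip [([193.0, 359.0], 0.92)]
lever_hinge [([225.0, 361.0], 0.78), ([212.0, 391.0], 0.41)]
catch_thumb [([213.0, 391.0], 0.51)]
catch_hinge [([226.0, 360.0], 0.85)]
press [([228.0, 362.0], 0.71), ([184.0, 198.0], 0.24)]
```

View pics/scene0.png

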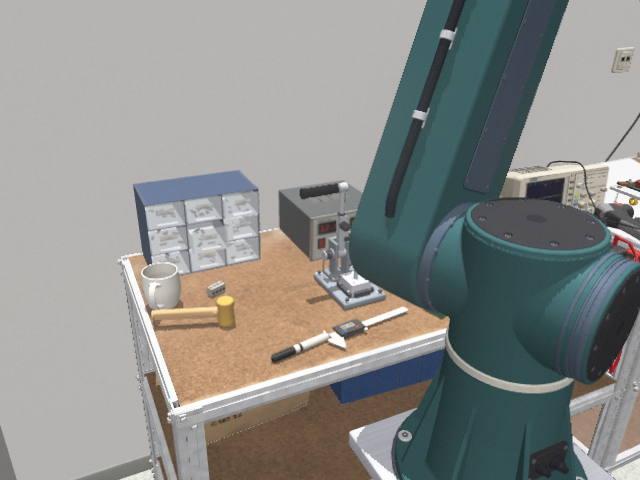

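View pics/top0.png

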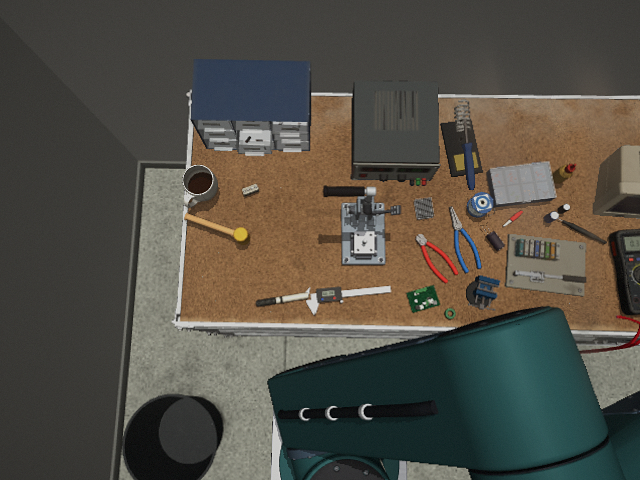

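```bash
python3 - <<'E'
from h import *
t=cv2.imread("pics/top0.png"); s=cv2.imread("pics/scene0.png")
f=lambda im,r,c,h,w,k:cv2.resize(im[r:r+h,c:c+w],None,fx=k,fy=k,interpolation=cv2.INTER_CUBIC)
a=f(t,175,310,100,100,4); b=f(s,170,270,150,133,3)[:400]
c=f(t,190,175,50,100,4); d=f(s,265,130,70,133,3)[:200]
cv2.imwrite("pics/c1.png",np.vstack([np.hstack([a,b[:, :399]]),np.hstack([c,d[:, :399]])]))
for n in("top","scene"):
    for th in("mallet","press"):
        for r in nets.regions_of(th,n)[:1]:
            m=r["pixels"].astype(np.uint8); ys,xs=np.nonzero(m); print(n,th,r["conf"],m.sum(),xs.min(),xs.max(),ys.min(),ys.max())
            np.save(f"{n}_{th}.npy",m)
E
```

```text
top mallet 0.85 594 185 249 213 244
top press 0.96 3516 323 400 185 264
scene mallet 0.95 1199 151 234 296 326
scene press 0.93 3447 300 385 182 308
```

View pics/c1.png

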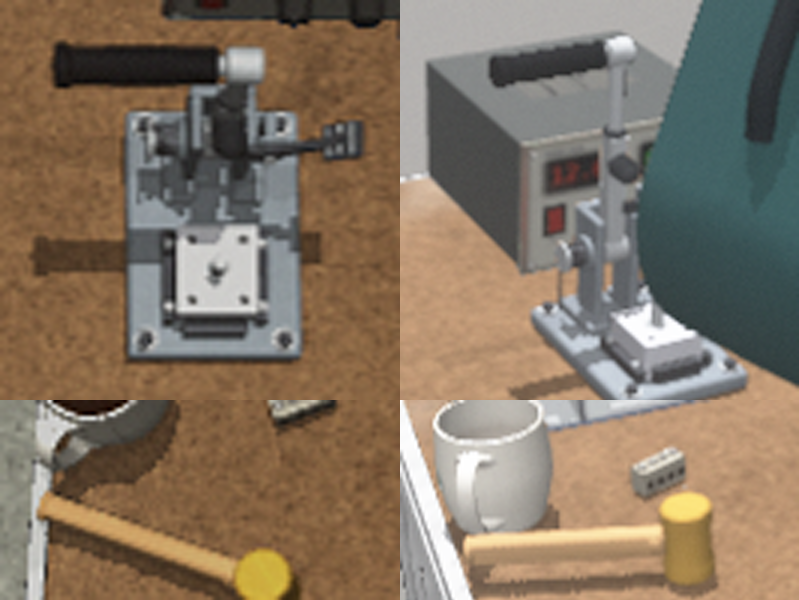

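```bash
cat > fit.py <<'E'
from h import *
from scipy.optimize import least_squares
def fit(obs,x0):
    def T(p,L):
        c,s=np.cos(p[2]),np.sin(p[2]); return np.array([p[0]+c*L[0]-s*L[1],p[1]+s*L[0]+c*L[1],L[2]])
    def f(p): return np.concatenate([proj(n,T(p,np.array(L)/1000))[0]-uv for n,L,uv in obs])
    r=least_squares(f,x0,loss="soft_l1",x_scale=[.01,.01,.1]); return r.x,f(r.x).reshape(-1,2)
E
python3 - <<'E'
from fit import *
A=lambda x,y:((x+.5)/4-.5+310,(y+.5)/4-.5+175)
B=lambda x,y:((x-400+.5)/3-.5+270,(y+.5)/3-.5+170)
obs=[("top",(-75,55,15),A(127,356)),("top",(-75,-55,15),A(299,356)),("top",(85,-55,15),A(297,112)),("top",(85,55,15),A(126,112)),
("top",(-53,25,45),A(176,317)),("top",(-53,-25,45),A(265,317)),("top",(3,-25,45),A(263,226)),("top",(3,25,45),A(175,226)),
("top",(50,104,240),A(55,65)),("top",(50,14,240),A(218,66)),
("scene",(-75,-55,15),B(747,380)),("scene",(85,55,15),B(533,310)),("scene",(50,104,240),B(493,70)),("scene",(50,14,240),B(607,52))]
p,r=fit(obs,[.62,0,0]); print("press",p.round(4)); print(r.round(1).tolist())
for n,L,uv in obs: print(n,L,onz(n,uv,L[2]/1000).round(4)) if n=="top" else 0
C=lambda x,y:((x+.5)/4-.5+175,(y-400+.5)/4-.5+190)
D=lambda x,y:((x-400+.5)/3-.5+130,(y-400+.5)/3-.5+265)
m=[("top",(0,0,56),C(263,577)),("top",(-158,0,33),C(45,505)),("scene",(0,0,56),D(686,507)),("scene",(0,0,28),D(687,541)),("scene",(-158,0,28),D(467,549))]
p,r=fit(m,[.6,.3,-1.9]); print("mallet",p.round(4)); print(r.round(1).tolist())
s=bot.sense()
print(Ro.from_rotvec(s["orientation"]).as_matrix().round(3))
E
```

```text
press [ 0.5422 -0.0572  0.0038]
[[-0.3, 0.3], [0.7, 1.0], [0.7, -0.0], [0.4, -0.6], [0.2, -0.4], [-1.7, -0.1], [-1.3, 0.3], [0.5, 0.0], [-0.3, 0.1], [0.6, 0.5], [1.1, -3.0], [-1.1, -1.4], [0.0, 0.3], [-1.4, 0.4]]
top (-75, 55, 15) [ 0.4678 -0.0031  0.015 ]
top (-75, -55, 15) [ 0.4698 -0.1107  0.015 ]
top (85, -55, 15) [ 0.6272 -0.1101  0.015 ]
top (85, 55, 15) [ 0.6253 -0.0009  0.015 ]
top (-53, 25, 45) [ 0.488  -0.0318  0.045 ]
top (-53, -25, 45) [ 0.489  -0.0865  0.045 ]
top (3, -25, 45) [ 0.5462 -0.0854  0.045 ]
top (3, 25, 45) [ 0.5452 -0.0309  0.045 ]
top (50, 104, 240) [0.5921 0.0463 0.24  ]
top (50, 14, 240) [ 0.5931 -0.0418  0.24  ]
mallet [ 0.5278  0.2464 -1.9195]
[[0.3, 1.3], [-2.4, -1.1], [0.8, -0.4], [1.2, -0.5], [-2.4, 0.2]]
[[ 0.945  0.326  0.   ]
 [ 0.326 -0.945 -0.   ]
 [-0.     0.    -1.   ]]
```

```bash
cat >> h.py <<'E'
def go(P,yaw=None,s=None):
    "tool-axis shift (mm) and turn to world TCP P and tool-x heading yaw"
    s=s or bot.sense(); R=Ro.from_rotvec(s["orientation"]).as_matrix()
    y0=np.arctan2(R[1,0],R[0,0]); d=R.T@(np.array(P)-s["position"])*1000
    return d.round(1).tolist(), None if yaw is None else round(-((yaw-y0+np.pi)%(2*np.pi)-np.pi),3)
E
python3 - <<'E'
from h import *
m=np.load("top_mallet.npy"); ys,xs=np.nonzero(m); k=xs<226
P=np.array([onz("top",(x,y),.035)[:2] for x,y in zip(xs[k],ys[k])])
w,v=np.linalg.eigh(np.cov((P-P.mean(0)).T)); print("handle mean",P.mean(0),"ang",np.arctan2(v[1,1],v[0,1]))
k=xs>=232; Q=np.array([onz("top",(x,y),.045)[:2] for x,y in zip(xs[k],ys[k])]); print("head",(Q.min(0)+Q.max(0))/2)
print("mug",onz("top",(199,181),.086),"mughandle",onz("top",(189,203),.05),"psu",onz("top",(395,160),.1),onz("top",(395,178),0.02))
print(go((.52,-.05,.36),1.22)); print(go((.52,.25,.36),1.22))
E
```

```text
handle mean [0.56192023 0.3379681 ] ang 1.2350979878351112
head [0.52916962 0.24855369]
mug [0.65477982 0.34957698 0.086     ] mughandle [0.60814344 0.37903078 0.05      ] psu [ 0.71250855 -0.1277432   0.1       ] [ 0.69160477 -0.13826019  0.02      ]
([475.4, -483.3, -146.1], np.float64(-0.888))
([573.1, -767.0, -146.1], np.float64(-0.888))
```

Careful with the scale: shifts go in shares of 800 mm and turns go in shares of 2 pi rad. That gives: -483 mm / 800 = -0.6038, 475 mm / 800 = 0.5938, -0.888 rad / 6.2832 = -0.1413.

>>> carry_out(
  deltas=[
    [[0,0,-0.05,0],[0.05,-0.05,-0.1,-0.0159],[0.1,-0.1,-0.15,-0.0318],[0.5938,-0.6038,-0.1825,-0.1413],[0.5938,-0.6038,-0.1825,-0.1413],[0.5938,-0.6038,-0.1825,-0.1413],[0.5938,-0.6038,-0.1825,-0.1413],[0.5938,-0.6038,-0.1825,-0.1413],[0.5938,-0.6038,-0.1825,-0.1413],[0.5938,-0.6038,-0.1825,-0.1413]],
  ],
  hand=1,
)

```text
clock: 1.93
position: [0.383, -0.3367, 0.33]
orientation: [2.571, 1.805, 0.0]
force: [1.1, -0.9, -0.5]
finger_gap: 1.003
grip_force: 0.0
```

```bash
python3 - <<'E'
from h import *
s=bot.sense();print(s["position"],s["clock"],s["joint_pos"].round(2)); print(go((.5446,.2908,.20),1.225),go((.52,-.0,.36),1.225),go((.5,.1,.36),1.225))
E
```

```text
[ 0.38298922 -0.33666121  0.33001854] 1.9333 [-0.77 -0.06  2.02 -0.    1.18 -0.42]
([645.1, -61.3, 129.8], np.float64(-0.001)) ([363.2, 14.5, -30.1], np.float64(-0.001)) ([450.4, -38.3, -30.1], np.float64(-0.001))
```

Scaled: 645 mm / 800 = 0.8063, 450 mm / 800 = 0.5625.

>>> carry_out(
  deltas=[
    [[0.25,0,-0.0375,0],[0.25,0,-0.0375,0],[0.4538,0,-0.0375,0],[0.4538,0,-0.0375,0],[0.4538,0,-0.0375,0],[0.5625,-0.0475,-0.0375,0],[0.5625,-0.0475,-0.0375,0],[0.5625,-0.0475,-0.0375,0],[0.8063,-0.0763,0,0],[0.8063,-0.0763,0,0]],
  ],
)

```text
clock: 2.77
position: [0.4963, 0.0618, 0.3488]
orientation: [2.574, 1.799, 0.002]
force: [0.2, -1.3, -0.4]
finger_gap: 0.999
grip_force: 0.0
```

>>> carry_out(
  deltas=[
    [[0,0,0,0]],
  ],
)

```text
clock: 2.85
position: [0.4967, 0.065, 0.3479]
orientation: [-2.571, -1.805, -0.001]
force: [-0.2, -1.3, -0.4]
finger_gap: 1.001
grip_force: 0.0
```

```bash
python3 - <<'E'
from h import *
s=bot.sense();print(s["position"],s["clock"],s["joint_pos"].round(2)); print(go((.5446,.2908,.12),1.225))
E
```

```text
[0.49668344 0.06497089 0.34788139] 2.85 [ 0.08 -0.09  2.02  0.    1.21  0.43]
([228.4, -31.6, 228.1], np.float64(-0.001))
```

Scaled: 228 mm / 800 = 0.285, 150 mm / 800 = 0.1875.

>>> carry_out(
  deltas=[
    [[0.285,-0.04,0,0],[0.285,-0.04,0.0625,0],[0.285,-0.04,0.125,0],[0.285,-0.04,0.1875,0],[0.285,-0.04,0.285,0],[0.285,-0.04,0.285,0],[0.285,-0.04,0.285,0],[0.285,-0.04,0.285,0],[0.285,-0.04,0.285,0],[0.285,-0.04,0.285,0]],
  ],
)

```text
clock: 3.68
position: [0.5427, 0.2848, 0.116]
orientation: [-2.573, -1.8, 0.009]
force: [-0.4, 0.0, -0.2]
finger_gap: 1.001
grip_force: 0.0
```

>>> carry_out(
  deltas=[
    [[0,0,0,0],[0,0,0,0]],
  ],
)

```text
clock: 3.85
position: [0.5453, 0.2845, 0.1218]
orientation: [2.575, 1.799, 0.002]
force: [0.4, 0.3, 1.0]
finger_gap: 0.997
grip_force: 0.0
```

```bash
python3 - <<'E'
from h import *
s=bot.sense();print(s["position"],s["clock"]); print(go((.5446,.2908,.012),1.225))
a=viewer.capture("top");b=viewer.capture("scene")
f=lambda im,r,c,h,w,k:cv2.resize(im[r:r+h,c:c+w],None,fx=k,fy=k,interpolation=cv2.INTER_CUBIC)
cv2.imwrite("pics/c2.png",np.hstack([f(a,170,170,100,100,4),f(b,230,130,100,100,4)]))
print(proj("top",[.529,.2475,.056]),proj("scene",[.529,.2475,.056]))
E
```

```text
[0.54533502 0.28445092 0.12177875] 3.85
([5.6, -3.0, 109.8], np.float64(-0.005))
[[240.2350418 234.6438236]] [[225.12101644 299.7128068 ]]
```

View pics/c2.png

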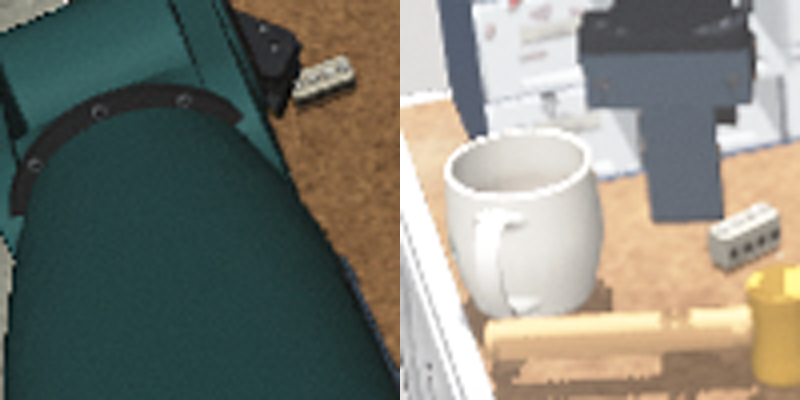

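Scaled: 109 mm / 800 = 0.1363, 105 mm / 800 = 0.1313.

>>> carry_out(
  deltas=[
    [[0.0063,-0.0025,0.0375,0],[0.0063,-0.0025,0.075,0],[0.0063,-0.0025,0.1063,0],[0.0063,-0.0025,0.1313,0],[0.0063,-0.0025,0.1363,0],[0.0063,-0.0025,0.1363,0],[0.0063,-0.0025,0.1363,0]],
  ],
)

```text
clock: 4.53
position: [0.5454, 0.2903, 0.0129]
orientation: [2.575, 1.799, 0.003]
force: [0.3, 0.2, 1.1]
finger_gap: 0.998
grip_force: 0.0
```

>>> carry_out(
  deltas=[
    [[0,0,0,0],[0,0,0,0],[0,0,0,0],[0,0,0,0],[0,0,0,0],[0,0,0,0],[0,0,0,0],[0,0,0,0],[0,0,0,0],[0,0,0,0]],
  ],
  hand=0,
  grip_force=60,
)

```text
clock: 5.37
position: [0.5444, 0.2901, 0.0112]
orientation: [-2.575, -1.799, 0.0]
force: [0.3, 1.2, 0.2]
finger_gap: 0.301
grip_force: 0.0
```

>>> carry_out(
  deltas=[
    [[0,0,0,0],[0,0,0,0]],
  ],
)

```text
clock: 5.53
position: [0.5444, 0.2901, 0.0112]
orientation: [2.575, 1.8, -0.0]
force: [0.6, 0.4, -1.1]
finger_gap: 0.172
grip_force: 60.0
```

Scaled: -190 mm / 800 = -0.2375, -180 mm / 800 = -0.225, -0.48 rad / 6.2832 = -0.0764.

>>> carry_out(
  deltas=[
    [[0,0,-0.025,0],[0,0,-0.075,0],[0,0,-0.125,0],[0,0,-0.175,-0.0191],[0,0,-0.225,-0.0382],[0,0,-0.2375,-0.0573],[0,0,-0.2375,-0.0764],[0,0,-0.2375,-0.0955],[0,0,-0.2375,-0.1146],[0,0,-0.2375,-0.1337]],
  ],
)

```text
clock: 6.37
position: [0.544, 0.29, 0.201]
orientation: [-1.609, -2.698, 0.001]
force: [-0.2, 0.4, -2.4]
finger_gap: 0.173
grip_force: 60.0
```

Scaled: -0.555 rad / 6.2832 = -0.0883.

>>> carry_out(
  deltas=[
    [[0,0,0,-0.0191],[0,0,0,-0.0382],[0,0,0,-0.0573],[0,0,0,-0.0764],[0,0,0,-0.0883],[0,0,0,-0.0883],[0,0,0,-0.0883],[0,0,0,-0.0883]],
  ],
)

```text
clock: 7.03
position: [0.5442, 0.29, 0.201]
orientation: [-0.822, -3.032, 0.0]
force: [0.2, -1.0, -2.4]
finger_gap: 0.169
grip_force: 60.0
```

```bash
python3 - <<'E'
from h import *
s=bot.sense();print(s["position"],s["clock"],s["finger_gap"],s["force"]); print(go((.478,-.034,.12),2.62),go((.478,.1,.2),2.62))
E
```

```text
[0.54424921 0.29001923 0.20099485] 7.0333 0.16893283943728538 [ 0.17975471 -0.96897296 -2.43981396]
([-106.5, -313.1, 81.1], np.float64(-0.008)) ([-38.8, -197.5, 1.1], np.float64(-0.008))
```

Scaled: -313 mm / 800 = -0.3913, -197 mm / 800 = -0.2463.

>>> carry_out(
  deltas=[
    [[-0.0488,-0.2463,0,0],[-0.0488,-0.2463,0,0],[-0.0488,-0.2463,0,0],[-0.0488,-0.2463,0,0],[-0.0488,-0.2463,0,0],[-0.1325,-0.3913,0.075,0],[-0.1325,-0.3913,0.075,0],[-0.1325,-0.3913,0.075,0],[-0.1325,-0.3913,0.1013,0],[-0.1325,-0.3913,0.1013,0]],
  ],
)

```text
clock: 7.87
position: [0.4762, -0.0365, 0.1164]
orientation: [-0.825, -3.026, 0.002]
force: [-1.8, 1.2, -3.8]
finger_gap: 0.17
grip_force: 60.0
```

>>> carry_out(
  deltas=[
    [[0,0,0,0],[0,0,0,0]],
  ],
)

```text
clock: 8.03
position: [0.479, -0.0335, 0.1207]
orientation: [0.82, 3.032, 0.0]
force: [0.4, 0.1, -2.4]
finger_gap: 0.171
grip_force: 60.0
```

```bash
python3 - <<'E'
from h import *
s=bot.sense();print(s["position"],s["clock"],s["force"]); print(go((.478,-.034,.09),2.62))
a=viewer.capture("top");b=viewer.capture("scene")
f=lambda im,r,c,h,w,k:cv2.resize(im[r:r+h,c:c+w],None,fx=k,fy=k,interpolation=cv2.INTER_CUBIC)
cv2.imwrite("pics/c3.png",np.hstack([f(a,175,310,100,100,4),f(b,220,290,100,100,4)]))
E
```

```text
[ 0.47900299 -0.03351813  0.12067189] 8.0333 [ 0.41837688  0.08945336 -2.42065709]
([0.6, -0.9, 30.7], np.float64(-0.007))
```

View pics/c3.png

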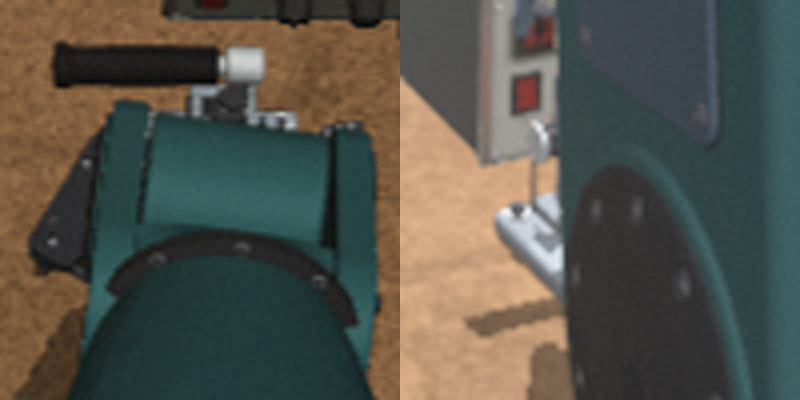

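Scaled: 36 mm / 800 = 0.045, 35 mm / 800 = 0.0438.

>>> carry_out(
  deltas=[
    [[0,0,0.0188,0],[0,0,0.0375,0],[0,0,0.0413,0],[0,0,0.0438,0],[0,0,0.045,0],[0,0,0.045,0]],
  ],
)

```text
clock: 8.63
position: [0.4792, -0.0335, 0.0849]
orientation: [0.817, 3.032, 0.0]
force: [0.2, -0.2, -2.7]
finger_gap: 0.172
grip_force: 60.0
```

Scaled: 3 mm / 800 = 0.0038, 2 mm / 800 = 0.0025.

>>> carry_out(
  deltas=[
    [[0,0,0.0013,0],[0,0,0.0025,0],[0,0,0.0038,0],[0,0,0.0038,0]],
  ],
)

```text
clock: 8.97
position: [0.4787, -0.0338, 0.0812]
orientation: [0.818, 3.033, 0.0]
force: [-0.1, -0.0, -2.4]
finger_gap: 0.172
grip_force: 60.0
```

Scaled: 3 mm / 800 = 0.0038, 2 mm / 800 = 0.0025.

>>> carry_out(
  deltas=[
    [[0,0,0.0013,0],[0,0,0.0025,0],[0,0,0.0038,0],[0,0,0.0038,0]],
  ],
)

```text
clock: 9.3
position: [0.4788, -0.0338, 0.0783]
orientation: [0.818, 3.033, 0.0]
force: [-1.7, 0.7, 3.6]
finger_gap: 0.169
grip_force: 60.0
```

Scaled: 3 mm / 800 = 0.0038, 2 mm / 800 = 0.0025.

>>> carry_out(
  deltas=[
    [[0,0,0.0013,0],[0,0,0.0025,0],[0,0,0.0038,0],[0,0,0.0038,0]],
  ],
)

```text
clock: 9.63
position: [0.4788, -0.0338, 0.0752]
orientation: [0.818, 3.033, 0.0]
force: [-1.4, 1.2, 2.9]
finger_gap: 0.174
grip_force: 60.0
```

Scaled: 9.5 mm / 800 = 0.0119, 9 mm / 800 = 0.0113.

>>> carry_out(
  deltas=[
    [[0,0,0.0019,0],[0,0,0.0038,0],[0,0,0.0056,0],[0,0,0.0075,0],[0,0,0.0094,0],[0,0,0.0113,0],[0,0,0.0119,0],[0,0,0.0119,0]],
  ],
)

```text
clock: 10.3
position: [0.4788, -0.0338, 0.0657]
orientation: [0.818, 3.033, 0.0]
force: [0.1, -0.6, 2.5]
finger_gap: 0.171
grip_force: 60.0
```

```bash
python3 - <<'E'
from h import *
s=bot.sense();print(s["position"],s["clock"],s["force"],s["wrist_torque"])
E
```

```text
[ 0.47875785 -0.03376113  0.065677  ] 10.3 [ 0.13742354 -0.55360119  2.48419134] [ 0.01937272 -0.01290592  0.01483244]
```

Scaled: -140 mm / 800 = -0.175, 1.5 mm / 800 = 0.0019.

>>> carry_out(
  deltas=[
    [[0,0,0.0013,0],[0,0,0.0019,0],[0,0,0.0019,0],[0,0,0.0019,0],[0,0,-0.025,0],[0,0,-0.075,0],[0,0,-0.1125,0],[0.075,-0.125,-0.1625,0],[0.075,-0.175,-0.1625,0],[0.075,-0.175,-0.1625,0]],
  ],
)

```text
clock: 11.13
position: [0.38, -0.1043, 0.1885]
orientation: [0.815, 3.034, -0.0]
force: [-0.2, -1.7, -2.7]
finger_gap: 0.17
grip_force: 60.0
```

```bash
python3 - <<'E'
from h import *
s=bot.sense();print(s["position"],s["clock"],s["force"],go((.44,.30,.2),2.62))
E
```

```text
[ 0.3799508  -0.10426374  0.18849515] 11.1333 [-0.17715542 -1.65637043 -2.66793533] ([150.6, 380.0, -11.5], np.float64(-0.003))
```

Scaled: 380 mm / 800 = 0.475, 200 mm / 800 = 0.25.

>>> carry_out(
  deltas=[
    [[0.05,0.125,-0.015,0],[0.1,0.25,-0.015,0],[0.1,0.25,-0.015,0],[0.1,0.25,-0.015,0],[0.1875,0.475,-0.015,0],[0.1875,0.475,-0.015,0],[0.1875,0.475,-0.015,0],[0.1875,0.475,-0.015,0],[0.1875,0.475,-0.015,0],[0.1875,0.475,-0.015,0]],
  ],
)

```text
clock: 11.97
position: [0.4424, 0.3025, 0.1998]
orientation: [-0.816, -3.033, 0.0]
force: [0.8, -1.1, -2.3]
finger_gap: 0.168
grip_force: 60.0
```

>>> carry_out(
  deltas=[
    [[0,0,0,0],[0,0,0,0],[0,0,0,0]],
  ],
)

```text
clock: 12.22
position: [0.4421, 0.2992, 0.1995]
orientation: [-0.817, -3.033, 0.002]
force: [-0.8, -1.1, -2.8]
finger_gap: 0.172
grip_force: 60.0
```

```bash
python3 - <<'E'
from h import *
s=bot.sense();print(s["position"],s["clock"],s["joint_pos"].round(2))
a=viewer.capture("top");b=viewer.capture("scene"); cv2.imwrite("pics/top4.png",a); cv2.imwrite("pics/scene4.png",b)
f=lambda im,r,c,h,w,k:cv2.resize(im[r:r+h,c:c+w],None,fx=k,fy=k,interpolation=cv2.INTER_CUBIC)
cv2.imwrite("pics/c4.png",np.hstack([f(a,175,310,100,100,4),f(b,255,310,60,80,5)[:300].copy() if 0 else cv2.resize(b[250:310,320:380],(400,400),interpolation=cv2.INTER_CUBIC)]))
for z in(.045,.053,.071): print(proj("scene",[.517,-.057,z]),proj("top",[.517,-.057,z]))
print([(onz("top",q,0)).round(3) for q in [(185,322),(260,303),(390,290),(250,190)]])
E
```

```text
[0.44211644 0.29917359 0.19949833] 12.2167 [ 0.55  0.14  2.08 -0.    0.93 -0.49]
[[355.18225622 276.96244115]] [[363.89339198 242.48576767]]
[[355.33825446 273.93150703]] [[364.15305551 241.88640278]]
[[355.69261348 267.0509637 ]] [[364.74804469 240.5130857 ]]
[array([0.317, 0.382, 0.   ]), array([0.367, 0.198, 0.   ]), array([ 0.406, -0.126,  0.   ]), array([0.659, 0.235, 0.   ])]
```

View pics/c4.png

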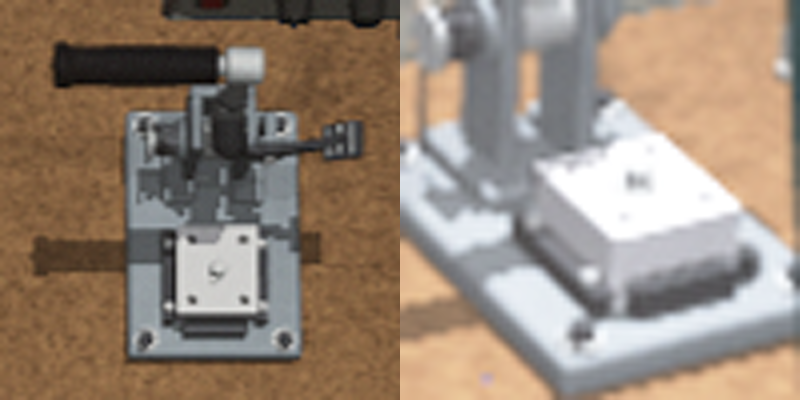

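```bash
python3 - <<'E'
from h import *
o=[]
for n in("scene0","scene4"):
    c=cv2.imread(f"pics/{n}.png")[258:292,338:374]; c=cv2.resize(c,None,fx=11,fy=11,interpolation=cv2.INTER_CUBIC)
    o.append(np.clip((c.astype(float)-90)*1.5,0,255).astype(np.uint8))
cv2.imwrite("pics/c5.png",np.hstack(o))
E
```

```text
(no output)
```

View pics/c5.png

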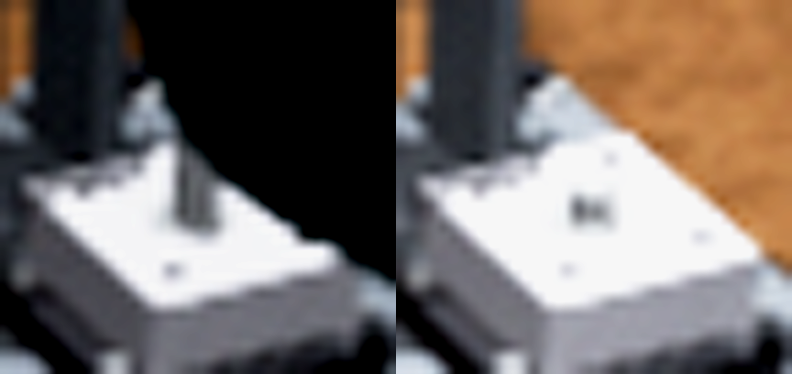

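```bash
python3 - <<'E'
from h import *
for n in("scene0","scene4"):
    g=cv2.cvtColor(cv2.imread(f"pics/{n}.png"),6); print(n); print(np.c_[np.arange(266,283),g[266:283,350:362]])
print(proj("scene",[[.517,-.052,.045],[.517,-.062,.045],[.512,-.057,.045],[.522,-.057,.045]]).round(1))
E
```

```text
scene0
[[266 157 199 162  72  62  65  62  65  63  64  65  66]
 [267 177 209 165  90  64  61  64  64  65  65  65  66]
 [268 182 190 189 143  78  63  61  63  65  63  64  63]
 [269 191 179 192 170 101  64  62  63  64  63  65  64]
 [270 158 145 163 163 118  74  62  64  61  64  63  63]
 [271 125 154 218 214 143 114  80  63  60  65  62  62]
 [272 167 219 249 236 159 145 117  77  63  61  64  65]
 [273 189 238 252 232 149 153 146 108  64  60  63  59]
 [274 242 249 253 231 140 156 153 154 136  83  61  66]
 [275 252 252 252 229 144 156 152 188 229 204 111  62]
 [276 252 251 247 217 145 154 149 189 241 246 224 147]
 [277 253 248 237 205 146 154 150 186 235 250 250 241]
 [278 253 248 236 223 186 162 162 176 231 250 252 253]
 [279 253 252 250 248 239 225 209 219 248 252 253 253]
 [280 253 253 253 253 251 250 247 249 253 253 253 253]
 [281 253 253 253 251 251 253 253 253 253 253 253 253]
 [282 253 253 247 208 228 251 253 253 253 253 253 253]]
scene4
[[266 189 230 229 218 200 177 170 169 176 183 183 180]
 [267 210 235 222 222 227 205 177 170 177 184 183 178]
 [268 214 224 231 231 231 227 208 187 179 186 188 187]
 [269 223 214 224 232 232 232 227 215 191 184 187 187]
 [270 190 175 196 225 232 239 248 252 252 238 177 176]
 [271 150 184 241 253 253 254 252 251 254 254 236 172]
 [272 196 242 254 255 255 255 253 236 252 255 254 242]
 [273 223 252 255 255 255 255 254 253 254 255 255 254]
 [274 253 254 255 254 254 255 254 254 254 255 255 255]
 [275 255 255 255 252 236 248 248 246 254 255 255 255]
 [276 255 255 254 243 177 205 208 231 253 255 255 255]
 [277 255 254 253 241 172 185 184 221 251 255 255 255]
 [278 255 254 252 248 220 229 230 229 252 255 255 255]
 [279 255 255 255 254 252 252 252 253 255 255 255 255]
 [280 255 255 255 255 255 255 255 255 255 255 255 255]
 [281 255 255 255 255 255 255 255 255 255 255 255 255]
 [282 255 255 254 235 247 255 255 255 255 255 255 255]]
[[353.3 277.4]
 [357.1 276.5]
 [356.2 278. ]
 [354.1 276. ]]
```

```bash
python3 - <<'E'
from h import *
print(go((.516,.250,.10),1.65))
E
```

```text
([-88.1, -4.9, 99.9], np.float64(0.964))
```

Scaled: 100 mm / 800 = 0.125, -88 mm / 800 = -0.11, 0.964 rad / 6.2832 = 0.1534.

>>> carry_out(
  deltas=[
    [[-0.0375,0,0,0.0191],[-0.075,0,0,0.0382],[-0.11,-0.0063,0,0.0573],[-0.11,-0.0063,0,0.0764],[-0.11,-0.0063,0.025,0.0955],[-0.11,-0.0063,0.05,0.1146],[-0.11,-0.0063,0.075,0.1337],[-0.11,-0.0063,0.1,0.1534],[-0.11,-0.0063,0.125,0.1534],[-0.11,-0.0063,0.125,0.1534]],
  ],
)

```text
clock: 13.15
position: [0.5143, 0.2491, 0.0971]
orientation: [-2.131, -2.305, 0.007]
force: [-1.1, 0.0, -3.8]
finger_gap: 0.173
grip_force: 60.0
```

Scaled: 85 mm / 800 = 0.1063, 84 mm / 800 = 0.105.

>>> carry_out(
  deltas=[
    [[0,0,0.0375,0],[0,0,0.075,0],[0,0,0.0875,0],[0,0,0.0975,0],[0,0,0.105,0],[0,0,0.1063,0],[0,0,0.1063,0]],
  ],
)

```text
clock: 13.73
position: [0.5169, 0.2513, 0.0161]
orientation: [2.131, 2.308, 0.001]
force: [0.1, 0.4, -1.5]
finger_gap: 0.173
grip_force: 60.0
```

Scaled: 3.5 mm / 800 = 0.0044, 1.5 mm / 800 = 0.0019.

>>> carry_out(
  deltas=[
    [[0,0,0.0019,0],[0,0,0.0038,0],[0,0,0.0044,0],[0,0,0.0044,0]],
  ],
)

```text
clock: 14.07
position: [0.5164, 0.2512, 0.0119]
orientation: [2.131, 2.309, 0.0]
force: [-0.5, -0.5, -3.1]
finger_gap: 0.172
grip_force: 60.0
```

Scaled: 1 mm / 800 = 0.0013, 0.5 mm / 800 = 0.0006.

>>> carry_out(
  deltas=[
    [[0,0,0.0006,0],[0,0,0.0013,0],[0,0,0.0013,0]],
  ],
)

```text
clock: 14.32
position: [0.5165, 0.2513, 0.0111]
orientation: [2.131, 2.309, 0.0]
force: [-3.0, -1.2, 6.1]
finger_gap: 0.173
grip_force: 60.0
```

Scaled: -200 mm / 800 = -0.25, -160 mm / 800 = -0.2.

>>> carry_out(
  deltas=[
    [[0,0,0,0],[0,0,0,0],[0,0,0,0],[0,0,0,0],[0,0,-0.0188,0],[0,0,-0.05,0],[0,0,-0.1,0],[0,0,-0.15,0],[0,0,-0.2,0],[0,0,-0.25,0]],
  ],
  hand=0.6,
)

```text
clock: 15.15
position: [0.5159, 0.251, 0.2126]
orientation: [-2.131, -2.309, 0.0]
force: [1.5, -0.5, 0.0]
finger_gap: 0.597
grip_force: 0.0
```

Scaled: -140 mm / 800 = -0.175, -110 mm / 800 = -0.1375.

>>> carry_out(
  deltas=[
    [[-0.025,0,-0.05,0],[-0.075,0,-0.1,0],[-0.1125,0,-0.1375,0],[-0.1125,0,-0.175,0],[-0.1125,0,-0.175,0]],
  ],
  hand=0,
)

```text
clock: 15.57
position: [0.5258, 0.16, 0.3577]
orientation: [2.13, 2.303, 0.011]
force: [1.4, 1.4, 2.0]
finger_gap: 0.268
grip_force: 0.0
```

```bash
python3 - <<'E'
from h import *
s=bot.sense();print(s["position"],s["clock"],s["joint_pos"].round(2),s["finger_gap"])
a=viewer.capture("top");b=viewer.capture("scene"); cv2.imwrite("pics/top6.png",a); cv2.imwrite("pics/scene6.png",b)
for th in("mallet",): print([(n,[(np.round(d["location"]).tolist(),round(d["conf"],2)) for d in nets.recognise(th,n)[:2]]) for n in("top","scene")])
print(proj("scene",[.52,.205,.056]),proj("scene",[.51,.363,.028]))
h=np.array([.5745,-.083,.115]); print("thumb px",proj("top",h+[0,-.037,.031]))
print([(yaw,go((.46,-.13,.35),yaw)) for yaw in(1.571,)], go((.5745,-.13,.22),1.571),go((.5745,-.13,.35),1.571))
E
```

```text
[0.52579921 0.16002723 0.35774925] 15.5667 [ 0.25 -0.01  1.93 -0.    1.22  0.18] 0.2683692073362817
[('top', [([245.0, 210.0], 0.62), ([226.0, 362.0], 0.46)]), ('scene', [([320.0, 229.0], 0.85)])]
[[245.92708259 297.32772314]] [[172.81572327 329.14120447]]
thumb px [[394.70250936 210.51796889]]
[(1.571, ([-285.6, -86.1, -0.3], np.float64(0.08)))] ([-294.7, 28.2, 129.5], np.float64(0.08)) ([-294.8, 28.0, -0.5], np.float64(0.08))
```

View pics/scene6.png

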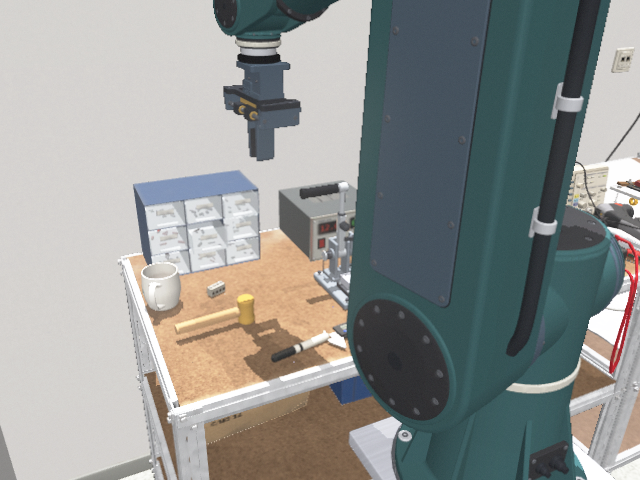

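Scaled: -295 mm / 800 = -0.3688, -200 mm / 800 = -0.25, 0.08 rad / 6.2832 = 0.0127.

>>> carry_out(
  deltas=[
    [[-0.125,0,0,0.0127],[-0.25,0.025,0,0.0127],[-0.3688,0.035,0,0.0127],[-0.3688,0.035,0,0.0127],[-0.3688,0.035,0,0.0127],[-0.3688,0.035,0,0.0127],[-0.3688,0.035,0,0.0127],[-0.3688,0.035,0,0.0127],[-0.3688,0.035,0,0.0127],[-0.3688,0.035,0,0.0127]],
  ],
)

```text
clock: 16.6
position: [0.5745, -0.1297, 0.3489]
orientation: [-2.22, -2.219, 0.002]
force: [0.7, -0.0, -0.3]
finger_gap: 0.001
grip_force: 0.0
```

```bash
python3 - <<'E'
from h import *
s=bot.sense();print(s["position"],s["clock"],s["finger_gap"],go((.5745,-.130,.18),1.571))
E
```

```text
[ 0.57453532 -0.12967635  0.34894246] 16.6 0.0007397537617983994 ([-0.5, 0.4, 168.9], np.float64(-0.0))
```

Scaled: 194 mm / 800 = 0.2425, 168 mm / 800 = 0.21.

>>> carry_out(
  deltas=[
    [[0,0,0.05,0],[0,0,0.1,0],[0,0,0.15,0],[0,0,0.1875,0],[0,0,0.21,0],[0,0,0.22,0],[0,0,0.2275,0],[0,0,0.235,0],[0,0,0.2425,0],[0,0,0.2425,0]],
  ],
)

```text
clock: 17.43
position: [0.5751, -0.1301, 0.1565]
orientation: [2.221, 2.222, 0.0]
force: [-0.8, 0.1, 0.0]
finger_gap: 0.006
grip_force: 0.0
```

Scaled: 40 mm / 800 = 0.05, 35 mm / 800 = 0.0438.

>>> carry_out(
  deltas=[
    [[0,0,0.0063,0],[0,0,0.0125,0],[0,0,0.0188,0],[0,0,0.025,0],[0,0,0.0313,0],[0,0,0.0375,0],[0,0,0.0438,0],[0,0,0.05,0],[0,0,0.05,0]],
  ],
)

```text
clock: 18.18
position: [0.5745, -0.1302, 0.1155]
orientation: [-2.221, -2.22, 0.001]
force: [0.3, -0.4, 1.3]
finger_gap: 0.004
grip_force: 0.0
```

Scaled: 15 mm / 800 = 0.0188, 12 mm / 800 = 0.015.

>>> carry_out(
  deltas=[
    [[0,0,0.005,0],[0,0,0.01,0],[0,0,0.015,0],[0,0,0.0188,0],[0,0,0.0188,0]],
  ],
)

```text
clock: 18.6
position: [0.5748, -0.1303, 0.1011]
orientation: [-2.221, -2.221, 0.0]
force: [0.7, -0.1, -0.8]
finger_gap: 0.006
grip_force: 0.4
```

>>> carry_out(
  deltas=[
    [[0,0,0.0025,0],[0,0,0.005,0],[0,0,0.0075,0],[0,0,0.01,0],[0,0,0.01,0]],
  ],
)

```text
clock: 19.02
position: [0.5749, -0.1304, 0.0933]
orientation: [-2.221, -2.221, 0.0]
force: [1.4, 0.2, 0.2]
finger_gap: 0.002
grip_force: 0.7
```

Scaled: 3 mm / 800 = 0.0038, 2 mm / 800 = 0.0025.

>>> carry_out(
  deltas=[
    [[0,0,0.0013,0],[0,0,0.0025,0],[0,0,0.0038,0],[0,0,0.0038,0]],
  ],
)

```text
clock: 19.35
position: [0.5753, -0.1306, 0.0911]
orientation: [2.221, 2.221, 0.0]
force: [-0.9, -0.2, 6.2]
finger_gap: 0.005
grip_force: 3.5
```

Scaled: 2 mm / 800 = 0.0025, 1 mm / 800 = 0.0013.

>>> carry_out(
  deltas=[
    [[0,0,0.0013,0],[0,0,0.0025,0],[0,0,0.0025,0]],
  ],
)

```text
clock: 19.6
position: [0.5758, -0.1309, 0.0898]
orientation: [2.22, 2.221, 0.001]
force: [-3.5, -2.9, 17.2]
finger_gap: 0.004
grip_force: 7.6
```

Scaled: -262 mm / 800 = -0.3275, -250 mm / 800 = -0.3125.

>>> carry_out(
  deltas=[
    [[0,0,-0.025,0],[0,0,-0.075,0],[0,0,-0.125,0],[0,0,-0.175,0],[0,0,-0.225,0],[0,0,-0.275,0],[0,0,-0.3125,0],[0,0,-0.3275,0],[0,0,-0.3275,0]],
  ],
)

```text
clock: 20.35
position: [0.576, -0.1307, 0.3539]
orientation: [2.219, 2.219, 0.004]
force: [0.4, -0.0, 0.4]
finger_gap: 0.003
grip_force: 0.0
```

>>> carry_out(
  deltas=[
    [[0.05,0,0,0],[0.1,0,0,0],[0.15,-0.0125,0,0],[0.175,-0.0213,0,0],[0.175,-0.0213,0,0],[0.175,-0.0213,0,0]],
  ],
  hand=0.8,
)

```text
clock: 20.85
position: [0.5572, 0.0105, 0.349]
orientation: [-2.218, -2.223, 0.003]
force: [-0.0, -0.3, 0.0]
finger_gap: 0.414
grip_force: 0.0
```

```bash
python3 - <<'E'
from h import *
s=bot.sense();print(s["position"],s["clock"],s["finger_gap"],go((.592,.010,.221),1.571))
a=viewer.capture("scene"); cv2.imwrite("pics/scene7.png",a); 
cv2.imwrite("pics/c7.png",cv2.resize(a[120:320,250:450],(600,600),interpolation=cv2.INTER_CUBIC))
E
```

```text
[0.55716568 0.01047907 0.34898923] 20.85 0.4141046088782114 ([-0.5, 35.1, 127.9], np.float64(0.002))
```

View pics/c7.png

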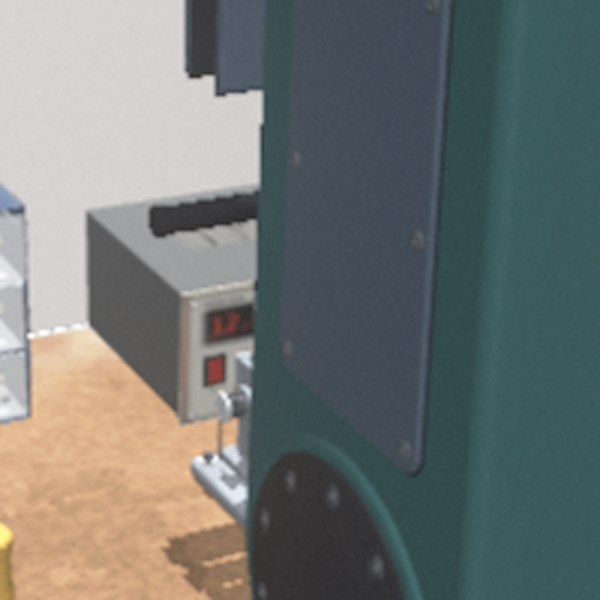

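>>> carry_out(
  deltas=[
    [[0,0.0438,0,0],[0,0.0438,0,0],[0,0.0438,0,0],[0,0.0438,0.0375,0],[0,0.0438,0.075,0],[0,0.0438,0.1125,0],[0,0.0438,0.1438,0],[0,0.0438,0.16,0],[0,0.0438,0.16,0],[0,0.0438,0.16,0]],
  ],
)

```text
clock: 21.73
position: [0.5929, 0.0092, 0.2229]
orientation: [-2.222, -2.22, 0.001]
force: [0.2, -0.0, -0.1]
finger_gap: 0.799
grip_force: 0.0
```

>>> carry_out(
  deltas=[
    [[0,0,0,0],[0,0,0,0],[0,0,0,0],[0,0,0,0],[0,0,0,0],[0,0,0,0],[0,0,0,0],[0,0,0,0],[0,0,0,0],[0,0,0,0]],
  ],
  hand=0,
  grip_force=20,
)

```text
clock: 22.57
position: [0.592, 0.0096, 0.2226]
orientation: [-2.22, -2.221, 0.003]
force: [-8.8, -0.1, 6.9]
finger_gap: 0.236
grip_force: 20.0
```

```bash
python3 - <<'E'
from h import *
s=bot.sense();print(s["position"],s["clock"],s["finger_gap"],s["grip_force"],s["force"])
E
```

```text
[0.59198597 0.00964054 0.22261809] 22.5667 0.2357288095033232 19.991686642169952 [-8.77816846 -0.07466517  6.88745152]
```

Scaled: -48.8 mm / 800 = -0.061, -32.8 mm / 800 = -0.041.

>>> carry_out(
  deltas=[
    [[0,-0.01,0.0003,0],[0,-0.0206,0.001,0],[0,-0.0309,0.0024,0],[0,-0.041,0.0041,0],[0,-0.051,0.0064,0],[0,-0.061,0.0093,0],[0,-0.061,0.0093,0]],
  ],
)

```text
clock: 23.15
position: [0.5424, 0.0096, 0.2149]
orientation: [-2.221, -2.221, 0.001]
force: [3.5, -0.7, 4.1]
finger_gap: 0.237
grip_force: 20.0
```

Scaled: -69.6 mm / 800 = -0.087, -57.5 mm / 800 = -0.0719.

>>> carry_out(
  deltas=[
    [[0,-0.0194,0.007,0],[0,-0.0379,0.016,0],[0,-0.0555,0.0268,0],[0,-0.0719,0.0393,0],[0,-0.087,0.0533,0],[0,-0.087,0.0533,0]],
  ],
)

```text
clock: 23.65
position: [0.472, 0.0096, 0.1709]
orientation: [-2.22, -2.221, 0.002]
force: [4.0, -1.0, 2.9]
finger_gap: 0.236
grip_force: 20.0
```

Scaled: 70.9 mm / 800 = 0.0886, 55.2 mm / 800 = 0.069.

>>> carry_out(
  deltas=[
    [[0,-0.0135,0.0155,0],[0,-0.0255,0.0323,0],[0,-0.0358,0.0503,0],[0,-0.0443,0.069,0],[0,-0.0508,0.0886,0],[0,-0.0508,0.0886,0]],
  ],
)

```text
clock: 24.15
position: [0.4331, 0.0096, 0.1002]
orientation: [-2.221, -2.221, 0.0]
force: [4.5, -1.9, 5.6]
finger_gap: 0.236
grip_force: 20.0
```

Scaled: 32 mm / 800 = 0.04, -5.6 mm / 800 = -0.007.

>>> carry_out(
  deltas=[
    [[0,-0.0025,0.01,0],[0,-0.0045,0.02,0],[0,-0.006,0.03,0],[0,-0.007,0.04,0],[0,-0.007,0.04,0]],
  ],
)

```text
clock: 24.57
position: [0.4272, 0.0096, 0.0688]
orientation: [-2.22, -2.221, 0.003]
force: [-0.8, -2.5, 10.4]
finger_gap: 0.236
grip_force: 20.0
```

```bash
python3 - <<'E'
from h import *
s=bot.sense();print(s["position"],s["clock"],s["finger_gap"],s["force"],s["joint_pos"].round(3))
E
```

```text
[0.42721187 0.00955039 0.06880993] 24.5667 0.2361014648545787 [-0.84673946 -2.46169915 10.4126021 ] [-0.032  0.212  2.321 -0.     0.611 -0.032]
```

Scaled: 8 mm / 800 = 0.01, 6 mm / 800 = 0.0075.

>>> carry_out(
  deltas=[
    [[0,0,0.0038,0],[0,0,0.0075,0],[0,0,0.01,0],[0,0,0.01,0]],
  ],
)

```text
clock: 24.9
position: [0.4266, 0.0095, 0.0613]
orientation: [-2.219, -2.22, 0.004]
force: [-4.4, -2.0, 11.1]
finger_gap: 0.234
grip_force: 20.0
```

Scaled: 3 mm / 800 = 0.0038, 2 mm / 800 = 0.0025.

>>> carry_out(
  deltas=[
    [[0,0,0.0013,0],[0,0,0.0025,0],[0,0,0.0038,0],[0,0,0.0038,0],[0,0,0.0038,0]],
  ],
)

```text
clock: 25.32
position: [0.4264, 0.0095, 0.0585]
orientation: [-2.219, -2.22, 0.005]
force: [-5.3, -2.6, 12.0]
finger_gap: 0.241
grip_force: 20.0
```

Scaled: 2 mm / 800 = 0.0025, 1 mm / 800 = 0.0013.

>>> carry_out(
  deltas=[
    [[0,0,0.0013,0],[0,0,0.0025,0],[0,0,0.0025,0],[0,0,0.0025,0]],
  ],
)

```text
clock: 25.65
position: [0.4264, 0.0095, 0.0565]
orientation: [-2.219, -2.22, 0.005]
force: [-6.2, -3.5, 12.6]
finger_gap: 0.24
grip_force: 20.0
```

Scaled: 2 mm / 800 = 0.0025, 1 mm / 800 = 0.0013.

>>> carry_out(
  deltas=[
    [[0,0,0.0013,0],[0,0,0.0025,0],[0,0,0.0025,0],[0,0,0.0025,0]],
  ],
)

```text
clock: 25.98
position: [0.4263, 0.0096, 0.0545]
orientation: [-2.219, -2.22, 0.005]
force: [-6.1, -3.1, 12.5]
finger_gap: 0.242
grip_force: 20.0
```

Scaled: 2 mm / 800 = 0.0025, 1 mm / 800 = 0.0013.

>>> carry_out(
  deltas=[
    [[0,0,0,0],[0,0,0,0],[0,0,0.0013,0],[0,0,0.0025,0],[0,0,0.0025,0]],
  ],
  grip_force=60,
)

```text
clock: 26.4
position: [0.4263, 0.0095, 0.0525]
orientation: [-2.219, -2.22, 0.005]
force: [-7.9, -3.2, 14.9]
finger_gap: 0.228
grip_force: 60.1
```

```bash
python3 - <<'E'
from h import *
s=bot.sense();print(s["position"],s["clock"],s["finger_gap"],s["force"],s["wrist_torque"])
a=viewer.capture("top");b=viewer.capture("scene"); cv2.imwrite("pics/top8.png",a); cv2.imwrite("pics/scene8.png",b)
f=lambda im,r,c,h,w,k:cv2.resize(im[r:r+h,c:c+w],None,fx=k,fy=k,interpolation=cv2.INTER_CUBIC)
cv2.imwrite("pics/c8.png",np.hstack([f(a,175,310,130,100,4),f(b,200,270,130,100,4)]))
E
```

```text
[0.42630144 0.00952324 0.05246639] 26.4 0.22770662461995697 [-7.94271406 -3.16828379 14.91828214] [-0.57628324  0.79994275  0.56697587]
```

View pics/c8.png

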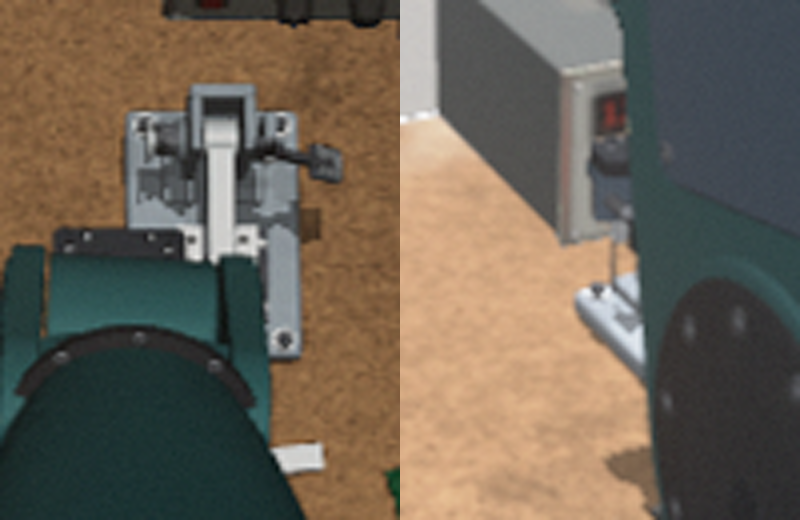

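Scaled: 3 mm / 800 = 0.0038, 2 mm / 800 = 0.0025.

>>> carry_out(
  deltas=[
    [[0,0,0.0013,0],[0,0,0.0025,0],[0,0,0.0038,0],[0,0,0.0038,0]],
  ],
)

```text
clock: 26.83
position: [0.4262, 0.0096, 0.0495]
orientation: [-2.218, -2.22, 0.005]
force: [-7.6, -3.3, 14.1]
finger_gap: 0.234
grip_force: 60.1
```

Scaled: 3 mm / 800 = 0.0038, 2 mm / 800 = 0.0025.

>>> carry_out(
  deltas=[
    [[0,0,0.0013,0],[0,0,0.0025,0],[0,0,0.0038,0],[0,0,0.0038,0]],
  ],
)

```text
clock: 27.17
position: [0.4263, 0.0096, 0.0471]
orientation: [-2.218, -2.22, 0.006]
force: [-16.7, -2.5, 40.6]
finger_gap: 0.23
grip_force: 60.1
```

Scaled: -0.4 mm / 800 = -0.0005.

>>> carry_out(
  deltas=[
    [[0,0,-0.0005,0],[0,0,-0.0005,0],[0,0,-0.0005,0]],
  ],
)

```text
clock: 27.42
position: [0.4263, 0.0096, 0.0474]
orientation: [-2.218, -2.22, 0.005]
force: [-12.6, -2.7, 32.6]
finger_gap: 0.227
grip_force: 60.1
```

```bash
python3 - <<'E'
from h import *
a=cv2.imread("pics/top0.png"); 
for i in range(2):
    b=viewer.capture("top")
s=bot.sense();print(s["position"],s["clock"],s["force"])
for th in ("lever_grip","catch_thumb"): print(th,nets.recognise(th,"top")[:2])
viewer.capture("scene"); print(nets.recognise("lever_grip","scene")[:2])
E
```

```text
[0.4262833  0.00957811 0.04744659] 27.5167 [-12.86015887  -2.14881431  34.65520074]
lever_grip [{'location': [219.4, 361.6], 'conf': 0.82}]
catch_thumb [{'location': [215.2, 384.9], 'conf': 0.64}]
[]
```

```bash
python3 -c "
from workcell import finish_job
print(finish_job())"
```

```text
the job is handed in; nothing more can be done
None
```

The job is handed in at about 27.5 s: mallet-started pin (about 8 mm left showing, judged from the image), mallet back on the open bench, catch over to its stop, and the lever held down against what I take to be its stop (about 33 N). I could not see the seated pin or the lever's final angle, so "flush" rests on the force reading.

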